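# Clamp a freshly glued printed case and keep the pressure on

### The arm

A 6-joint arm with a two-finger parallel gripper is mounted at the origin on the work surface. World frame = base frame: x ahead of the robot, y to its left, z up, the work surface at z = 0. Lengths are in m, angles in degrees, forces in N, time in s.
With the tool pointing down it reaches from about 0.325 to 0.9 m from the base axis. Payload 3.5 kg.
Tool frame: the origin (TCP) lies between the finger pads; the fingertips stand 14 mm ahead of it and the grasp point (between the pads) lies 5 mm behind it (manip.tip_reach is the distance from the TCP to the fingertips, in m); z points along the fingers, y is the line along which they close (so a half turn about z gives the same grasp; the last joint's range is limited). The gripper opens to 85 mm and grips with 20 to 120 N. Pads are 22 mm wide; open, the fingers measure 114 mm over their backs; the gripper's body (76 mm by 85 mm) begins 54 mm behind the grasp point. The pads swing forward as they close: fully open they stand 13 mm farther back than shut.
Start: joints at [59.622, 15.837, -1.513, 72.651, 0, 84.076], TCP at [0.259, 0.569, 0.245] pointing down, gripper open.
Joint ranges: [-178.77, 178.77], [-48.84, 107.48], [-61.69, 71.31], [-111.58, 123.2], [-90, 87.43], [-180, 180]. Speed limits (degrees/s): [147.25, 147.25, 180, 180, 180, 180].

### API

Orientations are given as a 3x3 rotation matrix whose columns are the frame's x, y, z axes.
In Python, from rig import manip gives the robot as it stands. Calls block until the motion is done:
- manip.goto(position, orientation): joint-space move of the TCP to a pose.
- manip.move_straight(position, speed=0.15, rot=None): straight line of the TCP; rot=None keeps the orientation; speed is the mean speed in m/s.
- manip.move_j(angles): joint-space move.
- manip.command_gripper(opening, f_grip=None): finger opening in m; f_grip is the grip in N (None keeps the last); returns when the fingers have stopped.
- manip.wait(seconds).
- manip.solve_ik(position, orientation): joint angles nearest the present ones, or None.
- manip.read_camera(name): name is "side" or "top"; returns a dict with "image" (400x640x3 uint8, red, green, blue), "camera_matrix" (3x3 intrinsics, pixels), "rvec" (rotation vector, rad) and "tvec" (3), from world to camera coordinates, as OpenCV has them. Camera axes: x right, y down, z forward; pixel columns grow to the right and rows downward; lengths in m; the calibration is good to about 2 mm. A picture is of the moment at which its call begins. There is no depth.
A pose or a line that the arm cannot do raises manip.Unreachable and nothing moves.
- manip.job_done(): hands the job in; it is judged then, once.
Readings, each from a call of its own:
- manip.current_time(): time.
- manip.current_joint_positions(): joint angles.
- manip.current_joint_vel(): joint speeds.
- manip.current_joint_efforts(): joint torques, N m.
- manip.current_position(): TCP position.
- manip.current_orientation(): TCP orientation.
- manip.current_force(): force on the tool from outside, world axes, zero at the start.
- manip.current_torque(): the same for the moment, N m.
- manip.current_grip_width(): finger opening in m.
- manip.current_gripper_force(): force on a finger pad.
Only numpy, scipy, OpenCV 4.12 (cv2) and the standard library are available. Lean on these libraries where they do the work, as an engineer would, in place of code of your own. Each camera call takes 0.05 s, during which the arm holds its last target. There are 200 camera calls.

### The job

Put the blue-and-white glued case upright on the clamp's wooden base between the two jaws, its long side along the clamp's bar and level with the rubber pads, and let go of it. Then pump the black trigger (squeeze it towards the fixed handle, let it spring back, again and again; do not push the sliding jaw or its pad by hand) until the sprung pad presses the case against the fixed jaw with the pad pushed about halfway in, without crushing the case. Finish while still holding the trigger squeezed like that, because the pressure goes when it is let go, and leave the glue bottle, tape measure and screwdriver where they are.

Things in the scene. Friction and masses are not known exactly. Their poses are not given: they have to be found in the camera images.
- case: Printed case, two glued halves (blue at -y, white at +y): a block 44 mm (its x) by 60 mm (its y) by 46 mm high, 0.08 to 0.17 kg, loose on the bench. Origin: centre of its underside; z up. The clamp must press along its y (either way round). Best gripped across the 44 mm.
- clamp: One-hand bar clamp, orange and black, on an 18 mm plywood base (clamp x -30 to 100, y -187 to 148 mm), fixed. Origin: bench level, under the bar; z up. Bar along clamp y at x = 0, 45 mm above the bench, tail to y = -270. Housing 72 mm high at x -30 to 30, y -165 to -85. Handle and trigger stick out of it towards clamp -x, over bare bench.
- fixed_jaw: The clamp's fixed orange jaw at the +y end, 66 mm high, clamp x -15 to 95 mm; origin and axes same as the clamp's. Its rubber face is at clamp y = +100 mm, spans clamp x 44 to 86 mm, z 22 to 60 mm, and looks to -y.
- bed (a point): Point on top of the plywood base (18 mm above the bench) where the centre of the case's underside belongs once the case touches the fixed jaw: clamp x = 65, y = 70 mm, 30 mm from the jaw's rubber, in line with both pads; axes as the clamp's. Setting the case down up to 15 mm to the -y side of this is fine: the jaw pushes it home.
- jaw (a joint): Sliding orange jaw (67 mm high) with its toothed bar: m travelled to clamp +y, towards the fixed jaw, 0 to 0.09; starts at 0 to 0.03. About 5 N of friction; it stays where left when unloaded, but under load it slides back as the trigger is let go. At 0 the rubber faces are 118 mm apart: 58 mm to close on the 60 mm case.
- pad (a joint): Sprung pad on the sliding jaw, on two red posts: m pushed in, 0 (free, 10 mm gap to the jaw body) to 0.008 (bottomed). Spring 2 N per mm, so 0.004 is 8 N on the case; good pressure is 0.003 to 0.007.
- pad_face (a point): Centre of the sprung pad's rubber face (42 mm along clamp x, 38 mm high), 41 mm above the bench; it looks to clamp +y and moves with the jaw.
- trigger (a joint): Black trigger, upright hinge: 0 = at rest (sprung out) to 0.28 rad (stop) as it is squeezed to the handle. Return spring: 3 to 6 N at the fingers. Drives the jaw 59 mm per rad, less up to 7 mm to pick up a tooth; a full pump moves it on about 14 mm (teeth 7 mm apart). Let it back below 0.02 between squeezes. Finger force F gives about 1.1 x (F - 5) - 5 N at the pad.
- trigger_tip (a point): Point on the trigger's outer (+y side) face where a finger should push, 65 mm from its hinge, clamp x = -85 mm, 45 mm above the bench; moves 18 mm over the full squeeze. The blade is 10 mm thick, 24 mm high, 95 mm long. At rest its outer face is 54 mm from the handle's outer (-y) face, at full squeeze 36 mm.
- handle (a point): Middle of the fixed handle beside the trigger (clamp x = -85 mm, y = -145 mm), 45 mm above the bench; the handle is 18 mm thick along clamp y, 30 mm high, and runs along clamp x. Squeeze trigger and handle together from above, fingers closing along clamp y.
- glue: Bystander: white glue bottle, 42 mm across, 110 mm tall, standing; origin under its centre.
- tape_measure: Bystander: yellow tape measure, 62 (x) by 36 by 56 mm high, standing; origin under its centre. It and the case may swap places.
- screwdriver: Bystander: screwdriver with a red handle lying along its x; origin under its middle.
Not all that is in view belongs to the job. What is shaped like the case but orange or pink is not meant.

How it is judged:
By the outcome, as a careful person would: the job done as asked, in the order asked, and still so for the second after the job is handed in, while the arm keeps its last pose, push and grip.
It also fails if it takes over 72 s, if anything falls off the work surface, if the arm or the gripper's body presses on something with over 40 N, if the wrist force passes 120 N, or if a joint passes its speed limit or range.

## Working session

There is one attempt and no reset: what is moved stays moved. The work goes in short steps, each a Python script; the robot and the scene stay as the last script left them, time stands still between calls to the robot, and variables do not carry over. Pictures are saved under pics/ and viewed, at most 10 in all, crops included, and the job is handed in when it is done.

```bash
mkdir -p pics; ls; cat > h.py <<'E'
import numpy as np, cv2
from rig import manip
def cam(n):
    d=manip.read_camera(n); R=cv2.Rodrigues(np.array(d["rvec"],float))[0]
    return d["image"],np.array(d["camera_matrix"],float),R,np.array(d["tvec"],float).reshape(3)
def ray(c,uv,z):
    _,K,R,t=c; C=-R.T@t; v=R.T@np.linalg.solve(K,[uv[0],uv[1],1.]); return C+v*(z-C[2])/v[2]
def proj(c,P):
    _,K,R,t=c; return cv2.projectPoints(np.atleast_2d(np.array(P,float)),R,t,K,None)[0].reshape(-1,2)
def save(c,name,crop=None,s=1):
    im=c[0]
    if crop: u0,v0,u1,v1=crop; im=im[v0:v1,u0:u1]
    cv2.imwrite("pics/"+name,cv2.resize(im[:,:,::-1],None,fx=s,fy=s,interpolation=cv2.INTER_CUBIC))
E
python3 - <<'E'
from h import *
for n in("top","side"):
    c=cam(n); save(c,n+"0.png",s=1.25); np.savez("pics/"+n,*c); print(n,-c[2].T@c[3],c[1][0,0])
E
```

```text
pics
top [ 4.42950837e-01 -4.82552088e-04  7.40789709e-01] 374.0984089698122
side [ 0.52409609 -0.59692374  0.73526225] 498.5039765711971
```

View pics/top0.png

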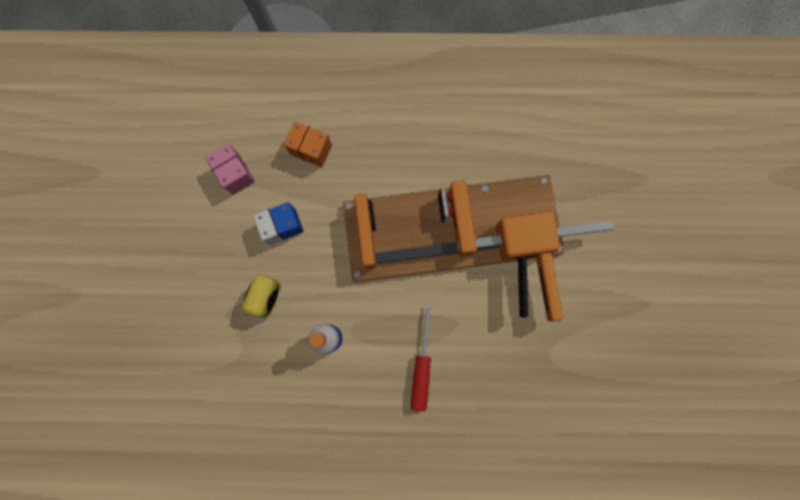

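View pics/side0.png

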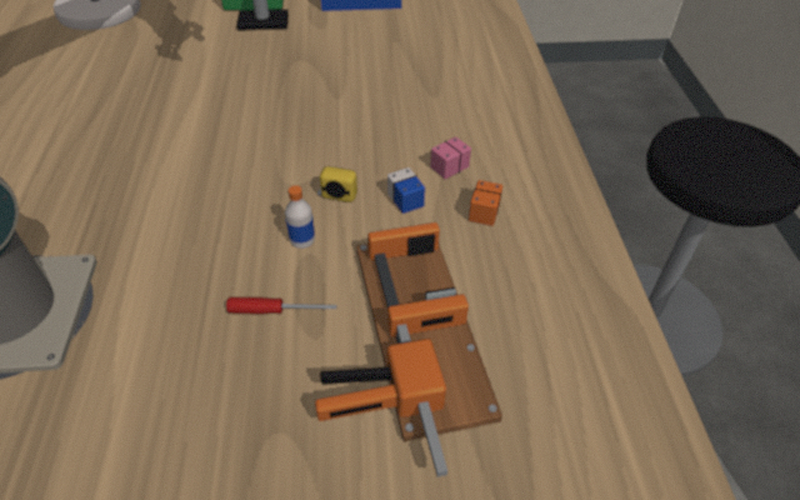

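The top view shows three candidates (full-resolution pixels): blue-and-white (222,178), orange (246,115) and pink (184,134). By the description I choose the blue-and-white one. The clamp's fixed jaw is near (291,184), the trigger near (418,230) and the handle near (441,229). Next is one close crop to check the choice and read the clamp corners.

```bash
python3 - <<'E'
from h import *
c=list(np.load("pics/top.npz").values()); save(c,"crop1.png",(190,100,500,262),2.58)
im=c[0]; hsv=cv2.cvtColor(im,cv2.COLOR_RGB2HSV)
# case mask
sub=np.zeros(im.shape[:2],np.uint8); sub[150:205,195:250]=1
H,S,V=cv2.split(hsv)
blue=((H>100)&(H<130)&(S>120)&(V>60)&(sub>0)); white=((S<50)&(V>120)&(sub>0))
for n,m in(("blue",blue),("white",white)):
    print(n,m.sum(),np.argwhere(m).mean(0)[::-1])
m=(blue|white).astype(np.uint8); print(cv2.minAreaRect(np.argwhere(m)[:,::-1].astype(np.float32)))
E
```

```text
blue 414 [227.91304348 175.21014493]
white 290 [212.10344828 178.69655172]
((221.5, 177.5), (27.195587158203125, 33.5201416015625), 71.56504821777344)
```

View pics/crop1.png

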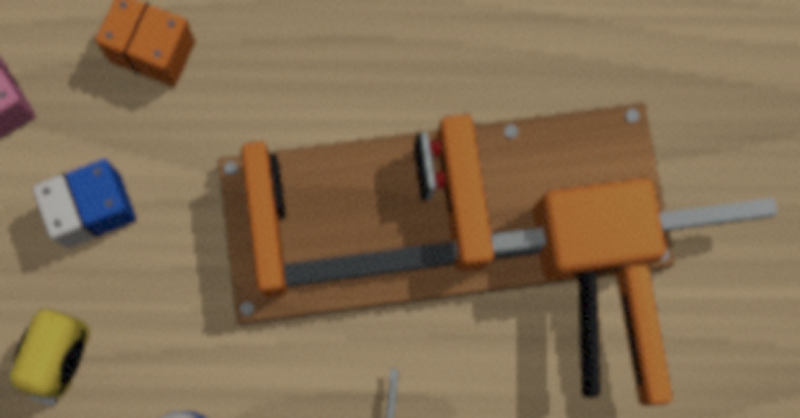

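The crop confirms the blue-and-white block with four screws at crop pixels (46,191), (58,223), (96,172) and (108,204). The base corners are at (220,158), (643,103), (240,323) and (672,263), and the sprung pad is at about (426,165). I'll fit the poses from these.

```bash
cat >> h.py <<'E'
def fit(A,B):  # 2D rigid clamp->world
    A=np.array(A);B=np.array(B);a=A-A.mean(0);b=B-B.mean(0)
    th=np.arctan2((a[:,0]*b[:,1]-a[:,1]*b[:,0]).sum(),(a*b).sum())
    R=np.array([[np.cos(th),-np.sin(th)],[np.sin(th),np.cos(th)]]); return th,B.mean(0)-R@A.mean(0),R
def down(ang):  # tool down, closing line (y) at world angle ang (rad)
    y=np.array([np.cos(ang),np.sin(ang),0]);z=np.array([0,0,-1.]);return np.c_[np.cross(y,z),y,z]
E
python3 - <<'E'
from h import *
c=list(np.load("pics/top.npz").values()); s=list(np.load("pics/side.npz").values())
px=lambda u,v:(190+u/2.58,100+v/2.58)
pts=[((100,148),.018,(220,158)),((100,-187),.018,(643,103)),((-30,148),.018,(240,323)),((-30,-187),.018,(672,263)),
((30,-85),.072,(541,190)),((30,-165),.072,(655,180)),((0,-270),.045,(775,208))]
A=np.array([p[0] for p in pts])/1e3;B=np.array([ray(c,px(*p[2]),p[1])[:2] for p in pts])
th,t,R=fit(A,B);print("clamp",t,np.degrees(th));print(((B-t)@R-A)*1e3)
W=np.array([ray(c,px(*p),.046)[:2] for p in((46,191),(58,223),(96,172),(108,204))])
print("case",W.mean(0)); L=W[2:].mean(0)-W[:2].mean(0); X=W[[1,3]].mean(0)-W[[0,2]].mean(0)
print("long ang",np.degrees(np.arctan2(L[1],L[0])),"x ang",np.degrees(np.arctan2(X[1],X[0])),np.linalg.norm(L),np.linalg.norm(X))
p=ray(c,px(420,166),.060)[:2];print("pad face clamp",(p-t)@R*1e3)
# side-view check: draw case top corners, base corners
T=lambda x,y,z:[*(R@[x,y]+t),z]
im=s[0].copy()
for q in proj(s,[T(*a,z) for a,z in((A[0],.018),(A[1],.018),(A[2],.018),(A[3],.018))]+[[*W.mean(0),.046],T(.065,.07,.018),T(-.085,-.1,.057),T(-.085,-.145,.06)]):
    cv2.circle(im,tuple(int(round(v*1)) for v in q),1,(0,255,0),-1)
save((im,),"side_chk.png",(220,90,430,390),2)
for ang in (np.arctan2(X[1],X[0]),np.arctan2(X[1],X[0])+np.pi,):
    print(manip.solve_ik([*W.mean(0),.02],down(ang)))
for k in(0,np.pi): print(manip.solve_ik(T(.065,.06,.04),down(th+k)),manip.solve_ik(T(-.085,-.136,.033),down(th+np.pi/2+k)))
print(manip.current_time())
E
```

```text
clamp [ 0.56302505 -0.05245009] 8.173817551446584
[[-0.82141269 -4.32671173]
 [-0.10849336 -0.08122095]
 [-0.0129099  -5.4229278 ]
 [ 3.10886971  0.45214362]
 [ 0.37231056 -0.30809922]
 [-2.96524004 -1.37585451]
 [ 0.42687571 11.0626706 ]]
case [0.60182964 0.20473654]
long ang -67.77394228502976 x ang -156.8657661400081 0.03919919001210725 0.02623001104255021
pad face clamp [61.96834126 -4.12010674]
[  12.96439109   27.89449301  -13.73582544   48.36968155    0.
 -100.16984277]
[ 12.96439109  27.89449301 -13.73582544  48.36968155   0.
  79.83015723]
[ -4.48276924  25.14799794 -15.23366638  49.61833568   0.
  77.34341321] [-28.69221291  18.72401432 -26.29660739  44.97937828   0.
 -36.86603046]
[  -4.48276924   25.14799794  -15.23366638   49.61833568    0.
 -102.65658679] [-28.69221291  18.72401432 -26.29660739  44.97937828   0.
 143.13396954]
0.1
```

View pics/side_chk.png

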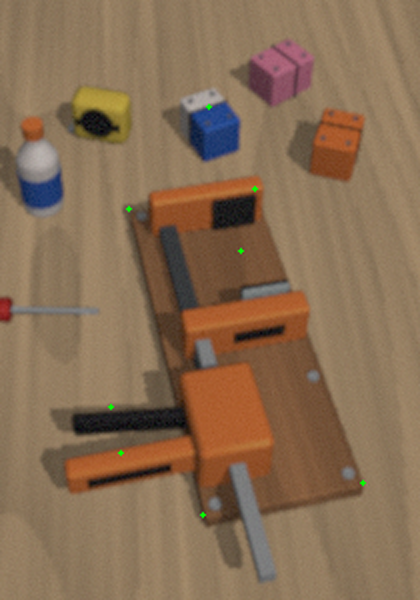

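```bash
cat > fitc.py <<'E'
from h import *
c=list(np.load("pics/top.npz").values())
px=lambda u,v:(190+u/2.58,100+v/2.58)
pts=[((100,148),.018,(220,158)),((100,-187),.018,(643,103)),((-30,148),.018,(240,323)),((-30,-187),.018,(672,263)),
((30,-85),.072,(541,190)),((30,-165),.072,(655,180))]
A=np.array([p[0] for p in pts])/1e3;B=np.array([ray(c,px(*p[2]),p[1])[:2] for p in pts])
th,t,R=fit(A,B)
T=lambda x,y,z:[*(R@[x,y]+t),z]
W=np.array([ray(c,px(*p),.046)[:2] for p in((46,191),(58,223),(96,172),(108,204))]); case=W.mean(0)
E
python3 - <<'E'
from fitc import *
print(t,np.degrees(th)); print(((B-t)@R-A)*1e3)
# edge transitions along lines of constant clamp x, in top view at given height
for nm,x,z,y0,y1 in(("trig/handle",-.085,.058,-.18,-.07),("handle",-.10,.060,-.18,-.07),("fixed jaw rubber",.065,.060,.06,.13),("jaw",.065,.060,-.05,.03)):
    ys=np.arange(y0,y1,.002); q=proj(c,[T(x,y,z) for y in ys]).astype(np.float32)
    v=cv2.remap(c[0],q[:,0].reshape(1,-1),q[:,1].reshape(1,-1),cv2.INTER_LINEAR)[0]
    print(nm); print(" ".join(f"{y*1e3:.0f}:{a[0]},{a[2]}" for y,a in zip(ys,v)))
E
```

```text
[ 0.56312264 -0.05436313] 8.283142593066485
[[-0.36842    -2.60907152]
 [-0.28660829  1.63566105]
 [ 0.4382263  -3.45877779]
 [ 2.93200328  2.41093616]
 [ 0.38851353  1.54124575]
 [-3.10371482  0.48000636]]
trig/handle
-180:147,100 -178:147,100 -176:146,99 -174:145,100 -172:145,98 -170:143,97 -168:141,96 -166:140,94 -164:141,96 -162:141,96 -160:141,95 -158:141,97 -156:142,95 -154:145,84 -152:154,63 -150:162,54 -148:163,52 -146:163,51 -144:163,48 -142:161,47 -140:157,45 -138:137,35 -136:103,22 -134:66,18 -132:33,9 -130:71,38 -128:118,74 -126:140,94 -124:143,97 -122:143,96 -120:144,97 -118:144,98 -116:144,98 -114:144,98 -112:134,90 -110:106,71 -108:72,48 -106:41,35 -104:31,31 -102:18,21 -100:9,8 -98:16,13 -96:36,22 -94:75,48 -92:100,65 -90:107,70 -88:107,71 -86:110,71 -84:110,74 -82:109,73 -80:113,74 -78:129,86 -76:145,99 -74:150,102 -72:146,99
handle
-180:147,100 -178:148,101 -176:148,102 -174:148,100 -172:148,100 -170:149,101 -168:150,102 -166:150,104 -164:149,103 -162:149,101 -160:148,101 -158:148,101 -156:149,101 -154:146,92 -152:151,74 -150:160,55 -148:163,52 -146:163,52 -144:163,
[... 493 characters left out ...]
72:120,55 74:121,56 76:121,56 78:121,57 80:120,55 82:122,58 84:120,54 86:121,57 88:119,55 90:119,54 92:120,56 94:119,57 96:117,54 98:104,50 100:68,32 102:34,23 104:38,22 106:89,30 108:142,39 110:161,47 112:163,47 114:164,50 116:163,47 118:163,47 120:162,44 122:156,42 124:137,35 126:108,33 128:89,38
jaw
-50:123,57 -48:123,57 -46:127,51 -44:144,49 -42:159,50 -40:163,51 -38:164,51 -36:163,50 -34:164,51 -32:165,50 -30:163,49 -28:163,47 -26:160,44 -24:148,39 -22:117,28 -20:74,17 -18:50,16 -16:68,26 -14:85,37 -12:97,64 -10:118,108 -8:128,130 -6:98,101 -4:48,51 -2:21,18 0:37,18 2:68,32 4:86,38 6:89,41 8:88,38 10:89,39 12:89,40 14:90,43 16:90,40 18:89,40 20:90,40 22:95,44 24:97,43 26:98,42 28:104,47
```

```bash
python3 - <<'E'
from fitc import *
D=down(np.radians(22.7)); 
manip.command_gripper(.085,40)
manip.goto([*case,.16],D)
manip.move_straight([*case,.021],.12)
f0=manip.current_force()
manip.command_gripper(.03,30)
print("w",manip.current_grip_width(),manip.current_gripper_force(),f0)
manip.move_straight([*case,.15],.15)
print("w",manip.current_grip_width(),manip.current_force()-f0)
P=T(.065,.060,.15); manip.goto(P,down(th))
c=cam("top"); save(c,"held_t.png",(230,80,470,300),1.6); s=cam("side"); save(s,"held_s.png",(220,60,460,340),1.6)
a=cv2.imread("pics/held_t.png");b=cv2.imread("pics/held_s.png");b=b[:a.shape[0]];cv2.imwrite("pics/held.png",np.hstack([a,b]))
print(manip.current_time(),manip.current_position(),P)
E
```

```text
w 0.04393465655942169 31.89586579799652 [-0.36778428  0.81845891  0.27544942]
w 0.043466039233318765 [ 0.44997232 -1.40301887 -2.25525721]
5.8167 [0.61855203 0.01605461 0.14967349] [np.float64(0.6188006681518811), np.float64(0.014375191279582922), 0.15]
```

View pics/held.png

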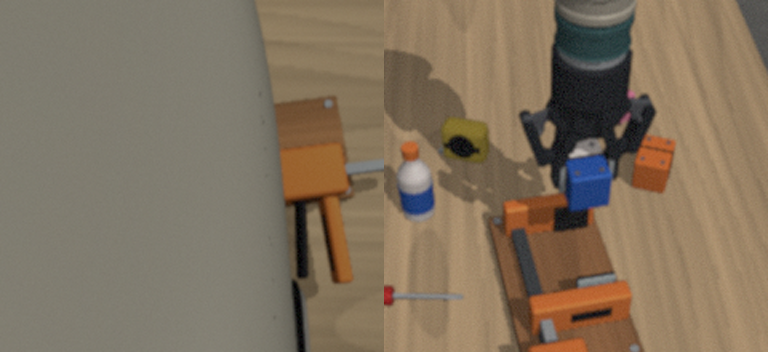

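The side view shows the case held level between the fingers, with its blue end towards -y at about (588,182), above the gap between the jaws. I'll lower it and watch the force.

```bash
python3 - <<'E'
from fitc import *
P=T(.065,.060,.048); manip.move_straight(P,.12); f0=np.array(manip.current_force())
for z in np.arange(.044,.035,-.001):
    P[2]=z; manip.move_straight(P,.03); f=np.array(manip.current_force())-f0
    if f[2]>3: break
print("z",z,f)
manip.command_gripper(.085,40)
P[2]=.17; manip.move_straight(P,.2)
Q=T(-.085,-.130,.15); manip.goto(Q,down(th+np.pi/2))
t_=cam("top"); s=cam("side"); save(t_,"placed_t.png",(270,130,500,270),1.6); save(s,"placed_s.png",(250,140,430,390),2.2)
np.savez("pics/placed",*s)
print(manip.current_time(),manip.current_joint_positions())
E
```

```text
z 0.03899999999999999 [-1.804051    1.27140162  4.52417479]
11.475 [-2.83097331e+01  1.07994496e+01 -2.00455906e+01  5.91590264e+01
  4.92305462e-03 -3.66160661e+01]
```

View pics/placed_s.png

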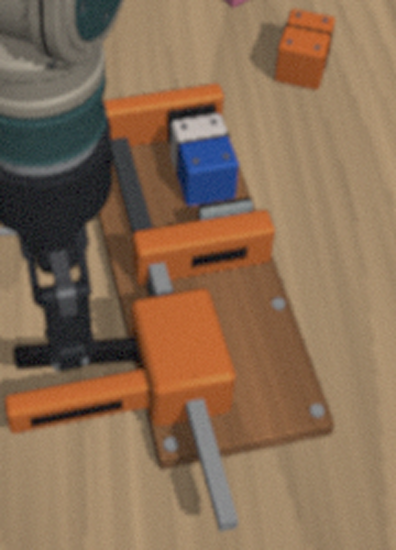

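The case stands upright on the base between the jaws, at crop pixel (205,160), square to the bar with its white end near the rubber. Now the first squeeze.

```bash
cat > st.py <<'E'
from fitc import *
ey=np.array([*(R@[0,1.]),0])
def rd(): return f"t{manip.current_time():.2f} w{manip.current_grip_width()*1e3:.1f} g{manip.current_gripper_force():.1f} fy{np.dot(manip.current_force(),ey):.1f} |f|{np.linalg.norm(manip.current_force()):.1f}"
def jawpic(name=None):  # clamp y of tail end and pad face via top view not reliable under arm; side used
    s=cam("side"); 
    if name: save(s,name,(250,140,430,390),2.2)
    return s
E
python3 - <<'E'
from st import *
manip.move_straight(T(-.085,-.130,.033),.12); print(rd())
manip.command_gripper(.077,20); print(rd())
manip.move_straight(T(-.085,-.136,.033),.08); print(rd())
for w in(.066,.056,.048,.042,.037):
    manip.command_gripper(w,20); print(w,rd())
np.savez("pics/sq1",*jawpic("sq1.png"))
E
```

```text
t12.60 w84.9 g0.0 fy-0.8 |f|0.8
t12.85 w77.2 g0.0 fy-0.3 |f|0.3
t13.10 w77.2 g0.7 fy2.4 |f|3.0
0.066 t13.38 w65.9 g3.1 fy6.7 |f|7.4
0.056 t13.64 w56.3 g3.8 fy7.2 |f|9.1
0.048 t13.89 w47.9 g4.7 fy10.0 |f|11.9
0.042 t14.12 w42.1 g5.5 fy11.5 |f|13.5
0.037 t14.35 w37.5 g9.2 fy5.3 |f|9.7
```

View pics/sq1.png

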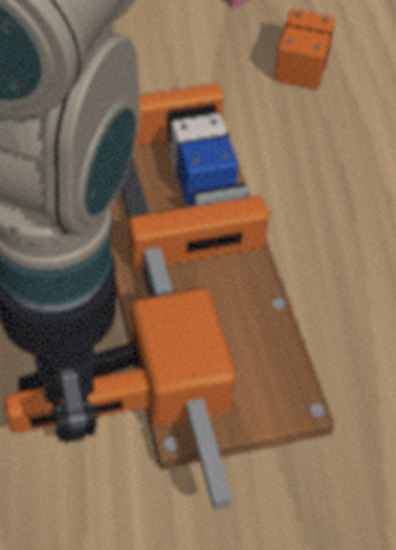

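The first squeeze works: the jaw moved towards the case (its top edge went from crop row 235 to 222, and the tail from (232,522) to (226,500)). The case stayed put. The wrist force fy gives the finger force. I'll keep pumping and measure the jaw by its orange edge in the side view.

```bash
cat >> st.py <<'E'
def jawy(s,x=.05):
    ys=np.arange(-.08,.07,.0005); out=[]
    for x in(.05,.065,.08):
        q=proj(s,[T(x,y,.067) for y in ys]).astype(np.float32)
        v=cv2.remap(s[0],q[:,0].reshape(1,-1),q[:,1].reshape(1,-1),cv2.INTER_LINEAR)[0].astype(float)
        m=(v[:,0]-v[:,2]>85); out.append((ys[m].min()*1e3,ys[m].max()*1e3) if m.any() else (0,0))
    return np.round(out,1).tolist()
E
python3 - <<'E'
from st import *
for n in("placed","sq1"): print(n,jawy(list(np.load(f"pics/{n}.npz").values())))
manip.command_gripper(.085,20); print(rd(),jawy(cam("side")))
for w in(.060,.046,.037):
    manip.command_gripper(w,20); print(w,rd())
print(jawy(jawpic()))
manip.command_gripper(.085,20); print(rd(),jawy(jawpic("rel2.png")))
E
```

```text
placed [[-73.5, -25.0], [-73.5, -25.0], [-72.5, -25.0]]
sq1 [[-59.5, -10.0], [-59.5, -10.5], [-59.0, -10.0]]
t14.93 w85.1 g0.0 fy0.6 |f|0.9 [[-60.5, -10.5], [-59.5, -11.0], [-59.5, -10.5]]
0.06 t15.36 w59.9 g3.4 fy6.7 |f|8.3
0.046 t15.65 w46.1 g4.8 fy10.0 |f|11.8
0.037 t15.91 w37.1 g9.5 fy6.3 |f|9.3
[[-45.5, 3.5], [-46.5, 3.5], [-46.0, 3.5]]
t16.49 w84.9 g0.0 fy0.0 |f|0.8 [[-47.0, 3.0], [-47.0, 3.0], [-47.0, 3.0]]
```

```bash
python3 - <<'E'
from st import *
for w in(.070,.060,.055,.050,.047,.044,.042,.040,.038,.036):
    manip.command_gripper(w,20); print(w,rd(), jawy(cam("side"))[1])
    if manip.current_gripper_force()>12 or np.dot(manip.current_force(),ey)>17.5: break
np.savez("pics/sq3",*jawpic("sq3.png"))
E
```

```text
0.07 t16.85 w69.7 g2.6 fy5.7 |f|6.5 [-46.5, 3.0]
0.06 t17.17 w60.2 g3.6 fy7.0 |f|8.5 [-43.5, 6.5]
0.055 t17.44 w55.1 g4.0 fy8.0 |f|9.9 [-42.0, 8.0]
0.05 t17.72 w50.3 g4.5 fy8.9 |f|10.9 [-40.0, 10.0]
0.047 t17.98 w46.8 g5.1 fy9.3 |f|11.8 [-40.0, 10.5]
0.044 t18.25 w44.0 g5.5 fy11.0 |f|12.6 [-38.0, 12.0]
0.042 t18.52 w42.0 g5.7 fy10.9 |f|13.2 [-38.0, 12.5]
0.04 t18.78 w40.2 g6.8 fy10.1 |f|13.1 [-36.0, 14.5]
0.038 t19.05 w38.1 g8.3 fy7.7 |f|12.0 [-33.5, 16.5]
0.036 t19.32 w36.7 g19.2 fy6.3 |f|11.2 [-33.0, 18.0]
```

View pics/sq3.png

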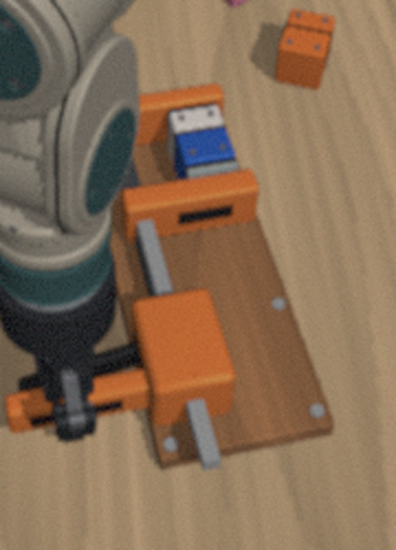

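The case has been pushed up against the fixed jaw and the sprung pad is in contact at about (212,170), but the trigger reached its stop. One more release and squeeze should build the pressure mid-stroke.

```bash
python3 - <<'E'
from st import *
manip.command_gripper(.085,20); manip.wait(.2); print(rd(),jawy(cam("side")))
for w in np.r_[.070,.065,np.arange(.062,.036,-.002)]:
    manip.command_gripper(w,20); F=manip.current_gripper_force()+np.dot(manip.current_force(),ey)/2
    print(round(w,3),rd(),f"F{F:.1f}", jawy(cam("side"))[1])
    if F>15.5: break
E
```

```text
t20.15 w84.9 g0.0 fy0.4 |f|0.7 [[-33.5, 17.0], [-33.5, 17.0], [-33.0, 17.0]]
0.07 t20.51 w70.0 g2.7 fy4.9 |f|5.6 F5.1 [-33.5, 17.0]
0.065 t20.78 w65.0 g3.7 fy7.4 |f|8.9 F7.4 [-32.0, 18.5]
0.062 t21.05 w61.5 g4.3 fy9.1 |f|10.9 F8.9 [-31.0, 19.5]
0.06 t21.32 w60.4 g4.8 fy9.5 |f|11.6 F9.5 [-31.0, 19.5]
0.058 t21.58 w58.1 g5.2 fy9.9 |f|12.1 F10.2 [-31.0, 19.5]
0.056 t21.85 w56.2 g5.6 fy11.4 |f|13.6 F11.3 [-30.5, 20.0]
0.054 t22.12 w54.1 g6.0 fy12.9 |f|15.1 F12.5 [-29.5, 21.0]
0.052 t22.38 w51.7 g6.4 fy12.4 |f|14.9 F12.6 [-29.0, 21.5]
0.05 t22.65 w50.0 g6.9 fy14.1 |f|17.1 F13.9 [-29.0, 21.5]
0.048 t22.92 w48.0 g7.3 fy14.7 |f|17.2 F14.7 [-29.0, 21.5]
0.046 t23.18 w46.6 g7.8 fy15.2 |f|17.8 F15.4 [-28.5, 22.5]
0.044 t23.45 w44.0 g13.8 fy14.8 |f|18.1 F21.2 [-26.5, 23.5]
```

```bash
python3 - <<'E'
from st import *
print(rd())
s=cam("side");tp=cam("top"); np.savez("pics/sq4",*s); np.savez("pics/sq4t",*tp)
cr=lambda i,b,f:cv2.resize(i[b[1]:b[3],b[0]:b[2],::-1],None,fx=f,fy=f,interpolation=cv2.INTER_CUBIC)
b=(295,175,375,255)
ims=[cr(list(np.load(f"pics/{n}.npz").values())[0],b,3.3) for n in("placed","sq3","sq4")]
top=cr(tp[0],(260,130,420,210),4.9)
row=np.hstack(ims); row=row[:, :784]; h=np.zeros((row.shape[0],784,3),np.uint8); h[:,:row.shape[1]]=row
cv2.imwrite("pics/cmp.png",np.vstack([h,top[:330,:784]]))
for n in("placed","sq3","sq4"):
    q0=list(np.load(f"pics/{n}.npz").values()); ys=np.arange(.0,.13,.0025)
    q=proj(q0,[T(.065,y,.064) for y in ys]).astype(np.float32)
    v=cv2.remap(q0[0],q[:,0].reshape(1,-1),q[:,1].reshape(1,-1),cv2.INTER_LINEAR)[0]
    print(n," ".join(f"{y*1e3:.0f}:{a[0]},{a[2]}" for y,a in zip(ys,v)))
E
```

```text
t23.50 w44.5 g13.8 fy14.6 |f|17.7
placed 0:39,128 2:38,125 5:37,126 8:33,124 10:37,126 12:28,124 15:32,124 18:36,125 20:31,123 22:33,125 25:39,134 28:49,152 30:50,164 32:46,159 35:40,152 38:37,149 40:42,152 42:43,153 45:39,150 48:37,150 50:38,150 52:37,148 55:38,148 58:42,141 60:64,121 62:116,124 65:164,153 68:189,177 70:193,179 72:191,178 75:189,177 78:189,175 80:188,173 82:183,169 85:159,148 88:111,103 90:56,52 92:24,25 95:30,27 98:61,38 100:108,38 103:155,48 105:184,60 108:194,64 110:196,60 112:196,55 115:191,51 118:189,52 120:183,58 122:172,71 125:162,93 128:162,104
sq3 0:189,61 2:191,57 5:196,58 8:190,52 10:191,52 12:188,51 15:186,51 18:181,51 20:166,71 22:140,100 25:128,127 28:132,136 30:129,131 32:99,104 35:55,97 38:42,133 40:47,158 42:49,158 45:40,150 48:35,148 50:38,149 52:39,148 55:38,148 58:40,149 60:38,147 62:40,148 65:40,148 68:38,141 70:57,121 72:104,117 75:154,144 78:183,170 80:190,176 82:187,173 85:187,174 88:188,174 90:187,173 92:182,170 95:161,151 98:119,111 100:111,58 103:150,47 105:180,53 108:194,64 110:195,61 112:191,53 115:189,50 118:185,48 120:181,56 122:173,75 125:163,95 128:163,108
sq4 0:158,43 2:171,52 5:189,65 8:194,62 10:191,51 12:189,48 15:190,51 18:188,50 20:189,51 22:187,54 25:178,73 28:157,108 30:135,124 32:104,108 35:57,100 38:42,132 40:51,160 42:45,157 45:43,152 48:42,151 50:39,149 52:37,148 55:37,148 58:41,148 60:37,146 62:37,146 65:40,149 68:39,141 70:58,122 72:105,119 75:155,145 78:184,169 80:190,176 82:189,176 85:188,175 88:187,174 90:186,175 92:183,169 95:165,154 98:115,107 100:108,57 103:151,48 105:182,59 108:195,65 110:195,60 112:191,53 115:190,52 118:188,51 120:182,55 122:174,73 125:161,94 128:161,106
```

View pics/cmp.png

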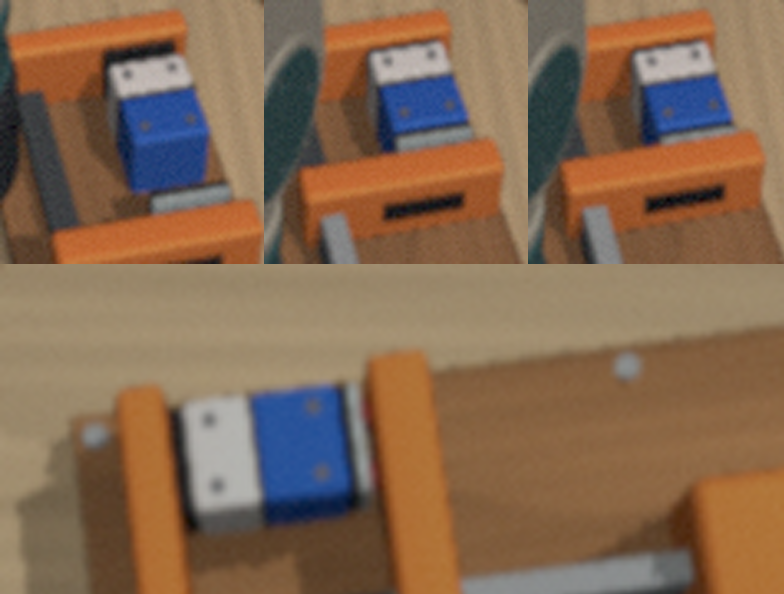

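Top view now: the case is home against the fixed jaw (white at (215,460), blue at (305,455)), and the pad plate at (360,440) is close to the jaw body with a thin red sliver at (368,410). The spring is clearly loaded, perhaps too far. I'll measure the plate gap against the unloaded picture.

```bash
cat >> st.py <<'E'
from scipy.ndimage import gaussian_filter1d
def prof(c_,z,y0,y1,xs=np.arange(.052,.080,.001)):
    ys=np.arange(y0,y1,.0005)
    q=np.array([proj(c_,[T(x,y,z) for y in ys]) for x in xs]).astype(np.float32)
    return ys,cv2.remap(c_[0],q[...,0],q[...,1],cv2.INTER_LINEAR).astype(float).mean(0)
def cross(ys,v,thr,up=True):
    i=np.where((v[:-1]<thr)&(v[1:]>=thr) if up else (v[:-1]>=thr)&(v[1:]<thr))[0]
    return np.round(ys[i]*1e3,1).tolist()
def gap(c_,y0,y1):
    ys,v=prof(c_,.067,y0,y1); r=gaussian_filter1d(v[:,0]-v[:,2],1); j=cross(ys,r,60,False)
    ys,v=prof(c_,.060,y0,y1); g=gaussian_filter1d(v[:,1],1); b=gaussian_filter1d(v[:,2],1)
    return j,"grey up",cross(ys,b,60),"grey dn",cross(ys,b,60,False),"bmax",b.max().round(),"y",ys[b.argmax()]
E
python3 - <<'E'
from st import *
n=list(np.load("pics/sq4t.npz").values())
print(gap(c,-.035,.005)); print(gap(n,.005,.05))
for k,y0,y1 in((c,-.03,.006),(n,.012,.05)):
    ys,v=prof(k,.060,y0,y1); print(" ".join(f"{y*1e3:.0f}:{a[0]:.0f},{a[1]:.0f},{a[2]:.0f}" for y,a in list(zip(ys,v))[::3]))
E
```

```text
([-18.5, -14.0], 'grey up', [-12.5], 'grey dn', [-5.0], 'bmax', np.float64(126.0), 'y', np.float64(-0.00799999999999998))
([30.0], 'grey up', [30.5], 'grey dn', [], 'bmax', np.float64(153.0), 'y', np.float64(0.045499999999999964))
-30:163,102,48 -28:163,102,48 -27:162,100,47 -25:158,95,44 -24:147,86,39 -22:126,70,31 -21:99,52,23 -19:77,37,17 -18:73,29,17 -16:81,32,22 -15:88,38,27 -13:93,47,37 -12:101,69,61 -10:116,101,97 -9:127,126,124 -7:123,127,125 -6:95,99,98 -4:57,60,59 -3:29,30,29 -1:23,19,18 0:39,27,19 2:64,44,29 3:85,60,38 5:93,66,42
12:176,114,55 14:176,113,55 15:176,113,55 17:175,112,54 18:175,112,53 20:176,111,53 21:175,110,52 23:174,109,52 24:170,104,49 26:158,94,44 27:135,76,35 29:107,57,29 30:95,56,42 32:109,83,77 33:129,119,115 35:138,139,137 36:126,131,129 38:91,96,97 39:54,63,80 41:35,56,100 42:35,70,132 44:40,81,149 45:42,83,154 47:45,84,152 48:50,85,148 50:54,86,144
```

```bash
cat >> st.py <<'E'
def comp(c_,y0,y1):
    ys,v=prof(c_,.060,y0,y1); g,b=v[:,1],v[:,2]
    e=ys[np.where(g[:40].max()*.66>g)[0][0]]; k=np.where(ys>e)[0][0]; k2=k+int(.012/.0005) if y0>-.01 else k+int(.018/.0005)
    w=slice(k,k2); m=np.minimum(v[:,0],b)  # grey-ness
    p=ys[k+np.argmax(m[w])]; return (e*1e3,p*1e3,(p-e)*1e3)
E
python3 - <<'E'
from st import *
n=list(np.load("pics/sq4t.npz").values())
print(comp(c,-.03,.006),comp(n,.012,.05))
for w in(.0462,.0475):
    manip.command_gripper(w,20); manip.wait(.3); k=cam("top"); print(w,rd(),comp(k,.012,.05),jawy(cam("side")))
E
```

```text
(np.float64(-21.999999999999993), np.float64(-8.49999999999998), np.float64(13.500000000000012)) (np.float64(27.500000000000014), np.float64(34.500000000000014), np.float64(7.000000000000003))
0.0462 t24.17 w46.1 g6.8 fy13.5 |f|15.6 (np.float64(27.000000000000014), np.float64(34.500000000000014), np.float64(7.5000000000000036)) [[-28.0, 23.0], [-27.0, 23.5], [-27.5, 23.0]]
0.0475 t24.78 w47.3 g6.1 fy11.6 |f|13.5 (np.float64(27.000000000000014), np.float64(34.500000000000014), np.float64(7.5000000000000036)) [[-28.5, 23.0], [-27.0, 23.0], [-27.0, 23.0]]
```

```bash
python3 - <<'E'
from st import *
for w in(.049,.0505,.052):
    manip.command_gripper(w,20); manip.wait(.3)
    m=np.mean([comp(cam("top"),.012,.05) for _ in range(4)],0); print(w,rd(),m.round(2))
    if m[2]>8.0: break
E
```

```text
0.049 t25.55 w48.9 g5.5 fy11.5 |f|12.3 [27.   34.88  7.88]
0.0505 t26.27 w50.5 g4.8 fy9.8 |f|10.1 [26.5 35.   8.5]
```

```bash
python3 - <<'E'
from st import *
manip.wait(1.0); m=np.mean([comp(cam("top"),.012,.05) for _ in range(4)],0); print(rd(),m.round(2))
if 7<m[2]<9.3: print(manip.job_done())
E
```

```text
t27.47 w50.5 g4.8 fy10.0 |f|10.2 [26.5  34.63  8.13]
the job is handed in; nothing more can be done
None
```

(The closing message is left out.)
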